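Turn the proud pin driver until it drops home over its shaft keys

ROBOT

A 6-joint arm with a two-finger parallel gripper is mounted at the origin on a cart in front of the work surface, level with it; the furniture and walls round the work are solid. World frame = base frame: x ahead of the robot, y to its left, z up, the work surface at z = 0. Lengths are in mm, angles in degrees, forces in N, time in s.
With the tool pointing down it reaches from about 350 to 850 mm from the base axis. Payload 8.1 kg.
Tool frame: the origin (TCP) lies at the very end of the fingers, on their centre line; the grasp point (between the pads) lies 19 mm behind it; z points along the fingers, y is the line along which they close (so a half turn about z gives the same grasp; the last joint's range is limited). The gripper opens to 85 mm and grips with 20 to 120 N. Pads are 22 mm wide; open, the fingers measure 114 mm over their backs; the gripper's body (76 mm by 85 mm) begins 54 mm behind the grasp point. The pads swing forward as they close: fully open they stand 13 mm farther back than shut.
Start: joints at [-78.346, 7.471, 85.268, -0, 87.261, -4.893], TCP at [170.901, -575.15, 231.292] pointing down, gripper open.
Joint ranges: [-169.43, 169.43], [-51.17, 129.36], [1.28, 143.12], [-76.62, 256.62], [0, 156.53], [-152.29, 152.29]. Speed limits (degrees/s): [136.94, 136.94, 159.86, 180, 180, 180].

INTERFACE

Orientations are given as [roll, pitch, yaw] about the fixed x, y, z axes, in that order (R = Rz(yaw) Ry(pitch) Rx(roll)).
In Python, from bench import sense, eyes, job, models gives the robot as it stands. The module is installed in compiled form; this text tells all that it offers.
- The arm moves only by the tool apply_moves, never from a script. Its argument "rows" is a list of rows, each a list of 6 numbers: the shift along the tool's x, y, z in mm, then the turn, a rotation vector about the tool's x, y, z in rad. In form: [[dx, dy, dz, rx, ry, rz], ...]. A call has exactly 5 rows; each row shifts and turns the commanded pose from where the row before left it, along the tool's axes as they then stand; what a row does not reach is not made up. A row lasts 1/8 s, in which the tool goes at most 62.5 mm and 10.7 degrees, less where a joint would pass 70% of its speed; a pose out of reach is approached as far as the arm can. A call is refused whole if a number of a shift passes 62.5 or a number of a turn 0.188, either way. A call with a gripper value outside its range is refused whole. "fingers" is the finger opening in mm, from 0 to 85.4, set as the call begins (left out, the last holds). The fingers move at their own pace and stop on an object; "grip_force" is the grip in N (left out, the last holds). Time passes only in rows, so rows that do not move let the fingers close, or fill a call up. It gives the time, the measured TCP pose, the force, the opening and the grip force at its end, in the units of the state.
- sense(): the state, without advancing time (a new reading comes with each control period).
- eyes.snapshot(name): name is "side" or "top" or "wrist"; returns (picture, depth): 384x512x3 uint8, red, green, blue; 384x512 float32, mm along the optical axis (not along the pixel's ray), 0 where there is no reading.
- eyes.get_calibration(name): a dict with "intrinsics" (3x3 intrinsics, pixels), "D" ([k1, k2, p1, p2, k3] as OpenCV has them; the pictures are not rectified), "R" (3x3) and "t" (3): a world point X has camera coordinates R X + t; the wrist camera has in their place "mount" (4x4, takes a point from camera to tool coordinates, whose origin is the TCP and whose axes are the flange's). Camera axes: x right, y down, z forward; pixel columns grow to the right and rows downward; lengths in mm; the calibration is good to about 2 mm. A picture is of the moment at which its call begins: read the wrist's pose just before it. get_calibration takes no time and is no camera call.
- job.hand_in(): hands the job in; it is judged then, once.
Trained networks look in the newest picture that a camera, given by its name, has taken for a name from the list of things; names that differ only in an ending like _2 or _b are one class to them, and where a whole thing is asked for, a point or a joint stands for the part that bears it (a point fixed in the world has none). Each returns a list of dicts, best first, with "confidence" (0 to 1); they miss things now and then, are a little off and sometimes report something else, mostly with a low value. They report only what shows in the picture. A call takes as long as a camera call.
- models.boxes_of(name, camera): "xyz" ([x, y, z] in mm, in world coordinates, good to about 4 mm: the middle of the surface that is visible of it).
- models.cut_out(name, camera): "pixels" (384x512 bool, what is visible of it).
- models.place_of(name, camera): "xyz" ([x, y, z] in mm, in world coordinates, good to about 4 mm: a listed point, or the origin of a listed thing).
The state is a dict: "time": time; "joint_pos": joint angles; "qd": joint speeds; "joint_efforts": joint torques, N m; "tool_pos": TCP position; "tcp_rot": TCP orientation; "ft_force": force on the tool from outside, world axes, zero at the start; "wrist_torque": the same for the moment, N m; "finger_gap": finger opening in mm; "grip_force": force on a finger pad.
Only numpy, scipy, OpenCV 4.12 (cv2) and the standard library are available. Lean on these libraries where they do the work, as an engineer would, in place of code of your own. Each camera call takes 0.05 s, during which the arm holds its last target. There are 200 camera calls.

TASK

One of the two pin drivers (hubs with two arms, each arm with an upright pin) on the upright shafts is not home: it sits high, resting on top of its shaft's two keys. Turn it on its shaft until its keyways drop over the keys and it rests fully home on the shaft's shoulder, without taking it off the shaft. Leave the other pin driver as it is.

Things in the scene. Friction and masses are not known exactly. Their poses are not given: they have to be found in the camera images.
- driver_a_centre (a point): The pin driver that sits high: aluminium hub 48 mm across and 40 mm tall, two arms 22 mm wide and 14 mm thick at its foot, 122 mm over both ends. Loose on the shaft (1.5 mm play), about 0.5 kg, turns easily. Point on its axis 20 mm above its underside. x: along the arms and the two keyways in the bore (14 mm slots, open at the top); z up. A half turn changes nothing.
- pin_1_top (a point): Centre of the top end of one of its two upright steel pins, on the driver's +x arm: 14 mm thick, rising 56 mm from the arm to 70 mm above the driver's underside (30 mm above the hub), 50 mm from the axis. Can be pinched from above and led round the shaft's axis, or pushed.
- pin_2_top (a point): The like point of its other pin, on the -x arm.
- shaft_a_shoulder (a point): Fixed upright 24 mm shaft of that driver, on a grey stand with two bolted ears. Point on its axis at the shoulder, 34 mm above the bench; the shaft ends 52 mm higher. x: along the two keys, the ears and the slot in the shaft's end. With the driver home, its underside is on the shoulder and its centre 20 mm above this point.
- keys_a_top (a point): On the same shaft's axis, level with the tops of its two opposite keys, 18 mm above the shoulder; x along the keys (8 mm wide, reaching 17 mm from the axis). The driver's underside rests here at first, 29 to 90 degrees out of line with the keys, either way. In line (10 degrees of play either way) it drops 18 mm by its weight once let go.
- driver_b_centre (a point): The other pin driver, of the same shape and size, already home on its own keyed shaft and stand farther from the robot: leave it. Point on its axis, 20 mm above its underside.
- crane_post (a point): Obstacle, never moves: foot of the rusty red crane's post. Foot plate 150 mm across, post 104 mm thick up to 335 mm, then a 32 mm rod up to a head 92 mm across at 655 to 730 mm; from the head a level boom 50 mm thick, centre 710 mm up, runs back past the robot's left to x = -0.34, y = 1.04. Keep elbow and upper arm right of it; lean the tool if need be.

How it is judged (in metres and radians):
At the end, for the whole second after the job is handed in: The driver that sat high is down on its shaft's shoulder: its centre 15 to 25 mm above the shoulder and within 10 mm of the shaft's axis, upright within 7 degrees, its arms in line with the keys within 17 degrees, at rest (z of driver_a_centre in the frame of shaft_a_shoulder between 0.015 and 0.025 m and horizontal distance between driver_a_centre and shaft_a_shoulder below 0.01 m and angle between driver_a_centre's own z axis and vertical below 0.12 rad and angle between the x axis of driver_a_centre and the x axis of shaft_a_shoulder, either way round below 0.3 rad and linear speed of driver_a below 0.02 m/s); the robot touches nothing.
It fails at once if the driver is lifted off its shaft (its centre more than 65 mm above the shoulder) (z of driver_a_centre in the frame of shaft_a_shoulder above 0.065 m).
It fails at once if the other driver is shifted or lifted by more than 10 mm (distance of driver_b_centre from where it was at the start of the episode above 0.01 m).
It also fails if it takes over 29 s, if anything falls off the work surface, if the arm or the gripper's body presses on something with over 40 N, if the wrist force passes 120 N, or if a joint passes its speed limit or range.

## Working session

There is one attempt and no reset: what is moved stays moved. The work goes in short steps, Python scripts to look and compute and a tool call to move; the robot and the scene stay as the last step left them, time stands still between calls to the robot, and variables do not carry over. Pictures are saved under pics/ and viewed, at most 10 in all, crops included, and the job is handed in when it is done.

Besides the shell and the picture viewer there is one more tool, called after "Call:" as name(argument=value, ...) on one line, values as JSON. apply_moves: Moves the arm, as the interface text tells. Its arguments: {"type":"object","properties":{"rows":{"type":"array"},"fingers":{"type":"number"},"grip_force":{"type":"number"}},"required":["rows"]}

```bash
mkdir -p pics
python3 - <<'E'
from bench import sense, eyes, job, models
import cv2,numpy as np
s=sense();print(s['tool_pos'],s['tcp_rot'],s['time'])
ims=[]
for c in ('top','side'):
    p,d=eyes.snapshot(c);ims.append(p);np.savez('%s.npz'%c,p=p,d=d)
    for n in ('driver_a_centre','pin_1_top','shaft_a_shoulder','keys_a_top','crane_post'):
        for r in models.place_of(n,c)[:4]: print(c,n,np.round(r['xyz']),round(r['confidence'],2))
cv2.imwrite('pics/a.png',cv2.cvtColor(ims[0],cv2.COLOR_RGB2BGR))
cv2.imwrite('pics/b.png',cv2.cvtColor(ims[1],cv2.COLOR_RGB2BGR))
for c in ('top','side'):
    k=eyes.get_calibration(c);print(k)
print(eyes.get_calibration('wrist'))
E
```

```text
[ 170.77550477 -574.59882282  230.24481021] [-1.79893708e+02 -9.28560957e-03  1.65444284e+01] 0.0
top driver_a_centre [ 379. -279.   73.] 0.94
top pin_1_top [ 397. -241.  123.] 0.83
top shaft_a_shoulder [ 380. -288.   33.] 0.87
top keys_a_top [ 380. -285.   52.] 0.56
side driver_a_centre [ 378. -284.   70.] 0.69
side pin_1_top [ 402. -238.  125.] 0.61
side shaft_a_shoulder [ 378. -288.   38.] 0.79
side keys_a_top [ 380. -285.   55.] 0.65
side keys_a_top [ 402. -239.  124.] 0.37
{'intrinsics': array([[452.26309517,   0.        , 253.07668915],
       [  0.        , 452.26309517, 194.49406986],
       [  0.        ,   0.        ,   1.        ]]), 'D': array([-0.01867406,  0.        ,  0.        ,  0.        ,  0.        ]), 'R': array([[-0.01878625, -0.99926601, -0.03338429],
       [-0.99533469,  0.02185194, -0.0939753 ],
       [ 0.09463583,  0.03146309, -0.99501464]]), 't': array([-187.97651213,  466.31793739,  929.76459783])}
{'intrinsics': array([[492.49891874,   0.        , 255.70597998],
       [  0.        , 492.49891874, 180.03282593],
       [  0.        ,   0.        ,   1. 
[... 231 characters left out ...]
0879e-01,  7.51920080e-01, -6.40911302e-01]]), 't': array([-495.91659381,    8.42800981,  989.50216543])}
{'intrinsics': array([[337.28951165,   0.        , 253.76267807],
       [  0.        , 337.28951165, 185.14205793],
       [  0.        ,   0.        ,   1.        ]]), 'D': array([0.01206165, 0.        , 0.        , 0.        , 0.        ]), 'mount': array([[-4.26421716e-04, -9.57885022e-01, -2.87151708e-01,
         7.41275990e+01],
       [ 9.99999810e-01, -2.80826442e-04, -5.48219594e-04,
        -4.21163182e-01],
       [ 4.44491545e-04, -2.87151887e-01,  9.57884960e-01,
        -1.42614081e+02],
       [ 0.00000000e+00,  0.00000000e+00,  0.00000000e+00,
         1.00000000e+00]])}
```

View pics/a.png

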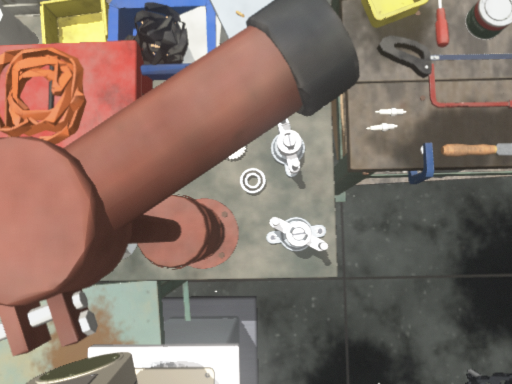

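View pics/b.png

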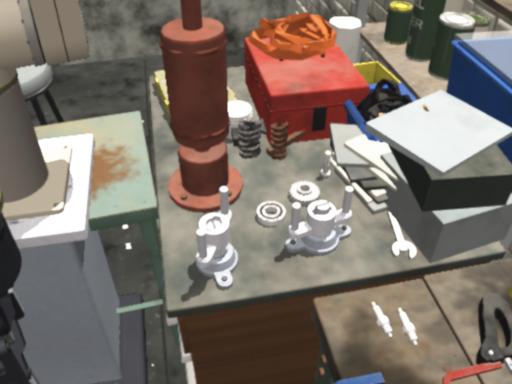

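The lower driver in the top view (near 298,235) is the high one. In the side view it is at (215,250), with driver b at (320,225). The crane post is at (205,185) in the side view. I'll zoom in on both and check the depth of the overhead structure.

```bash
cat > h.py <<'E'
from bench import sense, eyes, job, models
import cv2,numpy as np
from scipy.spatial.transform import Rotation as Ro
def world(c,d,u,v,cal=None):
    k=cal or eyes.get_calibration(c)
    x=cv2.undistortPoints(np.float32([[[u,v]]]),k['intrinsics'],k['D'])[0,0]
    return k['R'].T@(np.array([x[0],x[1],1])*d-k['t'])
def pix(c,P):
    k=eyes.get_calibration(c)
    return cv2.projectPoints(np.float32(P).reshape(-1,1,3),cv2.Rodrigues(k['R'])[0],k['t'],k['intrinsics'],k['D'])[0].reshape(-1,2)
E
python3 - <<'E'
from h import *
t=np.load('top.npz');s=np.load('side.npz')
for u,v in [(40,220),(100,200),(200,120),(260,60),(320,60),(50,310),(205,230),(230,230)]:
    print(u,v,t['d'][v,u],np.round(world('top',t['d'][v,u],u,v)))
a=cv2.resize(t['p'][205:265,250:350],None,fx=4,fy=4,interpolation=2)
a=cv2.resize(t['p'][200:270,250:350],(571,400),interpolation=2)
b=cv2.resize(s['p'][180:290,170:250],(218,300),interpolation=2)
b=cv2.resize(s['p'][180:295,185:250],(226,400),interpolation=2)
cv2.imwrite('pics/c.png',np.hstack([a,b])[:,:,::-1])
n='driver_a_centre'
for c in ('top','side'):
  for r in models.boxes_of('driver_a_centre',c)[:3]+models.place_of('pin_2_top',c)+models.place_of('driver_b_centre',c): print(c,np.round(r['xyz']),r['confidence'])
m=models.cut_out('driver_a_centre','top')
for r in m:
    v,u=np.nonzero(r['pixels']);print(len(u),u.mean(),v.mean(),r['confidence'])
# points high: pin tops by height
P=np.array([[*world('top',t['d'][v,u],u,v),u,v] for v in range(205,260) for u in range(255,335) if t['d'][v,u]>0])
for lo,hi in ((115,130),(80,112),(58,74),(20,45)):
    q=P[(P[:,2]>lo)&(P[:,2]<hi)]; print(lo,hi,len(q));
    if len(q):
        lab=cv2.connectedComponentsWithStats(np.uint8([[0]]))
        M=np.zeros((384,512),np.uint8);M[q[:,4].astype(int),q[:,3].astype(int)]=1
        n,L=cv2.connectedComponents(M)
        for i in range(1,n):
            w=q[L[q[:,4].astype(int),q[:,3].astype(int)]==i]
            if len(w)>8: print('   ',len(w),np.round(w.mean(0),1))
E
```

```text
40 220 235.59355 [ 384. -108.  731.]
100 200 248.62917 [ 395. -135.  718.]
200 120 249.45636 [ 438. -191.  719.]
260 60 250.7174 [ 471. -225.  720.]
320 60 250.76982 [ 470. -258.  719.]
50 310 253.66714 [ 334. -103.  708.]
205 230 627.70905 [ 384. -140.  336.]
230 230 944.6145 [ 389. -148.   17.]
top [ 379. -281.   90.] 0.98
top [ 361. -327.  121.] 0.87
top [ 568. -272.   52.] 0.67
top [ 381. -279.   71.] 0.27
side [ 375. -303.   85.] 0.84
side [ 357. -326.  123.] 0.69
side [ 566. -268.   52.] 0.77
785 299.58216560509555 234.13503184713375 0.94Traceback (most recent call last):
  File "<stdin>", line 17, in <module>
  File "h.py", line 5, in world
    k=cal or eyes.get_calibration(c)
             ~~~~~~~~~~~~~~~~~~~~^^^
ValueError: time passes only in moves, steps and waits
```

View pics/c.png

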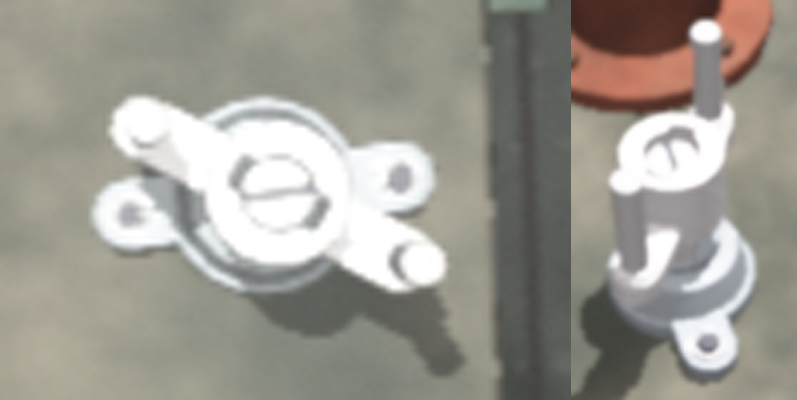

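The crop shows the stand's ears at about (273,238) and (320,231), with the shaft slot along the same line: azimuth about 97°. The pins lie along about 65°, so the driver needs roughly +32° (CCW). I'll straddle pin 2, the one away from the crane, and lead it round. Next I compute the approach.

```bash
cat >> h.py <<'E'
def rows(p0,yaw0,p1,yaw1,n):
    # tool-down poses; straight path in n rows
    q=Ro.from_euler('xyz',[180,0,yaw0],degrees=True);out=[]
    dy=np.radians(yaw1-yaw0)/n;st=(np.array(p1,float)-p0)/n
    for i in range(n):
        out.append(list(np.round(q.inv().apply(st),1))+[0,0,round(-dy,4)])
        q=q*Ro.from_rotvec([0,0,-dy])
    for i in range(0,n,5): print(out[i:i+5])
E
python3 - <<'E'
from h import *
t=np.load('top.npz')
k=eyes.get_calibration('top')
e=[world('top',1,272.8,237.7,k),world('top',1,320,231.2,k)]
C=-k['R'].T@k['t']
P=[C+(x-C)*((14-C[2])/(x-C)[2]) for x in e];print(P,(P[0]+P[1])/2,np.degrees(np.arctan2(*(P[0]-P[1])[[1,0]])))
s=sense();print(s['time'])
rows(s['tool_pos'],s['tcp_rot'][2],[359,-326.5,200],65,10)
E
```

```text
[array([ 371.40461127, -236.75116437,   14.        ]), array([ 383.00662693, -335.28192748,   14.        ])] [ 377.2056191  -286.01654592   14.        ] 96.71566481562739
0.95
[[np.float64(25.1), np.float64(-18.5), np.float64(3.1), 0, 0, np.float64(-0.0846)], [np.float64(26.6), np.float64(-16.3), np.float64(3.1), 0, 0, np.float64(-0.0846)], [np.float64(27.9), np.float64(-14.0), np.float64(3.1), 0, 0, np.float64(-0.0846)], [np.float64(28.9), np.float64(-11.6), np.float64(3.1), 0, 0, np.float64(-0.0846)], [np.float64(29.8), np.float64(-9.1), np.float64(3.1), 0, 0, np.float64(-0.0846)]]
[[np.float64(30.5), np.float64(-6.5), np.float64(3.1), 0, 0, np.float64(-0.0846)], [np.float64(30.9), np.float64(-3.9), np.float64(3.1), 0, 0, np.float64(-0.0846)], [np.float64(31.2), np.float64(-1.3), np.float64(3.1), 0, 0, np.float64(-0.0846)], [np.float64(31.2), np.float64(1.3), np.float64(3.1), 0, 0, np.float64(-0.0846)], [np.float64(30.9), np.float64(3.9), np.float64(3.1), 0, 0, np.float64(-0.0846)]]
```

Call:
apply_moves(rows=[[25.1,-18.5,3.1,0,0,-0.085],[26.6,-16.3,3.1,0,0,-0.085],[27.9,-14.0,3.1,0,0,-0.085],[28.9,-11.6,3.1,0,0,-0.085],[29.8,-9.1,3.1,0,0,-0.085]], fingers=45)

```text
time: 1.58
tool_pos: [265.3, -449.9, 215.8]
tcp_rot: [180.0, -0.0, 41.1]
ft_force: [0.6, -0.3, 0.1]
finger_gap: 45.2
grip_force: 0.0
```

Call:
apply_moves(rows=[[30.5,-6.5,3.1,0,0,-0.085],[30.9,-3.9,3.1,0,0,-0.085],[31.2,-1.3,3.1,0,0,-0.085],[31.2,1.3,3.1,0,0,-0.085],[30.9,3.9,3.1,0,0,-0.085]])

```text
time: 2.2
tool_pos: [359.1, -325.3, 200.4]
tcp_rot: [180.0, 0.0, 65.4]
ft_force: [0.5, -0.1, 0.1]
finger_gap: 45.2
grip_force: 0.0
```

Run:
```python
from h import *
s=sense();print(s['time'],s['tool_pos'],s['tcp_rot'],s['joint_pos'],s['finger_gap'])
p,d=eyes.snapshot('wrist');cv2.imwrite('pics/w1.png',p[:,:,::-1])
for n in ('driver_a_centre','pin_1_top','shaft_a_shoulder','keys_a_top'):
    for r in models.place_of(n,'wrist')[:3]: print(n,np.round(r['xyz'],1),round(r['confidence'],2))
```

```text
2.2 [ 359.13036532 -325.30150481  200.39397046] [1.79972134e+02 9.92587477e-03 6.54077227e+01] [-4.82373619e+01 -9.79816020e+00  1.05536376e+02  2.09444471e-03
  8.42322766e+01 -2.36452970e+01] 45.22093285057533
driver_a_centre [ 375.1 -284.9   72. ] 0.68
driver_a_centre [ 381.8 -288.9   32.5] 0.25
pin_1_top [ 401.7 -241.5  115.5] 0.78
shaft_a_shoulder [ 380.6 -283.3   35. ] 0.86
keys_a_top [ 381.2 -285.7   52.2] 0.55
```

View pics/w1.png

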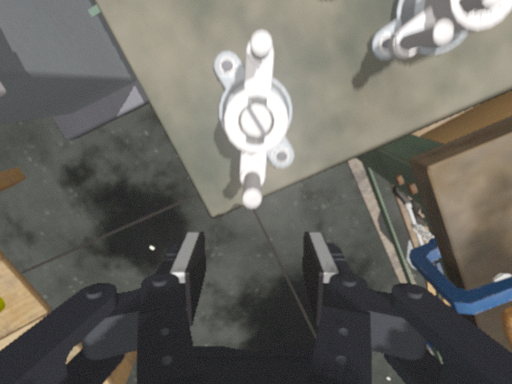

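The wrist view shows pin 2's top at (252,197), centred between the fingers, pin 1's top at (261,43), the ears at (227,65) and (282,155), and the shaft slot along the ear line. I'll convert those.

Run:
```python
from h import *
s=sense();k=eyes.get_calibration('wrist');M=k['mount']
R=Ro.from_euler('xyz',s['tcp_rot'],degrees=True).as_matrix()
def ray(u,v,z):
    x=cv2.undistortPoints(np.float32([[[u,v]]]),k['intrinsics'],k['D'])[0,0]
    dr=R@M[:3,:3]@np.array([x[0],x[1],1]);C=R@M[:3,3]+s['tool_pos']
    return C+dr*(z-C[2])/dr[2]
a,b=ray(261,43,122),ray(252,197,122);e,f=ray(227,65,14),ray(282,155,14)
g=lambda p,q:(np.round((p+q)/2,1),np.degrees(np.arctan2(*(p-q)[[1,0]])),np.linalg.norm(p-q))
print(a,b,g(a,b));print(e,f,g(e,f))
```

```text
[ 403.82521259 -239.61456299  122.        ] [ 357.39098308 -326.70872888  122.        ] (array([ 380.6, -283.2,  122. ]), np.float64(61.93570454047774), np.float64(98.69919655980678))
[ 374.54367709 -233.92959918   14.        ] [ 387.02316573 -332.29186443   14.        ] (array([ 380.8, -283.1,   14. ]), np.float64(97.23064037073695), np.float64(99.15075825073824))
```

Run:
```python
from h import *
s=sense()
rows(s['tool_pos'],s['tcp_rot'][2],[357.5,-327.5,85],64,5)
```

```text
[[np.float64(-0.3), np.float64(-0.1), np.float64(23.1), 0, 0, np.float64(0.0042)], [np.float64(-0.3), np.float64(-0.1), np.float64(23.1), 0, 0, np.float64(0.0042)], [np.float64(-0.3), np.float64(-0.1), np.float64(23.1), 0, 0, np.float64(0.0042)], [np.float64(-0.3), np.float64(-0.1), np.float64(23.1), 0, 0, np.float64(0.0042)], [np.float64(-0.3), np.float64(-0.1), np.float64(23.1), 0, 0, np.float64(0.0042)]]
```

Call:
apply_moves(rows=[[-0.5,0,23,0,0,0.004],[-0.5,0,23,0,0,0.004],[-0.5,0,23,0,0,0.004],[-0.5,0,23,0,0,0.004],[-0.5,0,23,0,0,0.004]])

```text
time: 3.08
tool_pos: [356.9, -329.5, 84.8]
tcp_rot: [180.0, 0.0, 64.0]
ft_force: [0.2, -0.6, 0.3]
finger_gap: 44.9
grip_force: 0.0
```

Call:
apply_moves(rows=[[0,0,0,0,0,0],[0,0,0,0,0,0],[0,0,0,0,0,0],[0,0,0,0,0,0],[0,0,0,0,0,0]], fingers=20, grip_force=20)

```text
time: 3.7
tool_pos: [357.7, -328.6, 85.8]
tcp_rot: [180.0, 0.0, 64.1]
ft_force: [-0.2, -0.6, -0.1]
finger_gap: 20.1
grip_force: 0.0
```

Run:
```python
from h import *
s=sense();print(s['time'],s['tool_pos'],s['tcp_rot'],s['ft_force'],s['finger_gap'])
A=np.array([380.5,-283.5]);r=s['tool_pos'][:2]-A
a0=np.degrees(np.arctan2(r[1],r[0]));print(a0,np.hypot(*r))
# arc about A: per-row rotation d, shift in tool frame constant
d=np.radians(3.5)
q=Ro.from_euler('xyz',[180,0,s['tcp_rot'][2]],degrees=True)
sh=Ro.from_rotvec([0,0,d]).apply([*r,0])-np.array([*r,0]);print(q.inv().apply(sh),-d)
p,dd=eyes.snapshot('side');cv2.imwrite('pics/s2.png',cv2.resize(p[130:300,130:350],(660,510))[:,:,::-1])
```

```text
3.7 [ 357.69558736 -328.56635169   85.75341944] [1.79958643e+02 1.60997051e-02 6.41050636e+01] [-0.18081683 -0.635847   -0.10128489] 20.093526010336724
-116.84025927248126 50.50759636468429
[4.33230809e-02 3.08454957e+00 3.77748376e-16] -0.061086523819801536
```

View pics/s2.png

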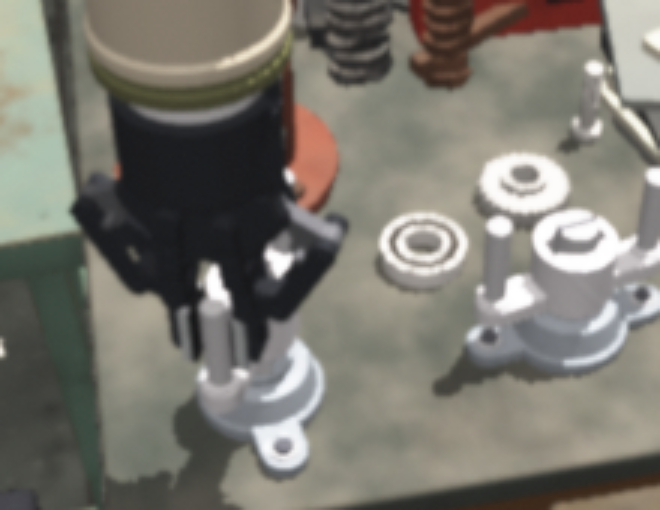

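The fingers straddle the pin without touching it; in the crop the pin is at (215,330), between the finger pads. Now I lead it round.

Call:
apply_moves(rows=[[0,3.1,0,0,0,-0.061],[0,3.1,0,0,0,-0.061],[0,3.1,0,0,0,-0.061],[0,3.1,0,0,0,-0.061],[0,3.1,0,0,0,-0.061]])

```text
time: 4.38
tool_pos: [372.0, -333.2, 85.1]
tcp_rot: [-180.0, -0.0, 81.7]
ft_force: [-0.7, 0.7, 0.1]
finger_gap: 20.1
grip_force: 0.4
```

Call:
apply_moves(rows=[[0,3.1,0,0,0,-0.061],[0,3.1,0,0,0,-0.061],[0,3.1,0,0,0,-0.061],[0,3.1,0,0,0,-0.061],[0,3.1,0,0,0,-0.061]])

```text
time: 5.0
tool_pos: [387.6, -333.7, 85.3]
tcp_rot: [-180.0, -0.0, 99.2]
ft_force: [-0.5, 0.9, -0.3]
finger_gap: 20.0
grip_force: 0.0
```

Run:
```python
from h import *
s=sense();print(s['time'],s['tool_pos'],s['tcp_rot'],s['ft_force'],s['finger_gap'])
r=s['tool_pos'][:2]-np.array([380.5,-283.5]);print(np.degrees(np.arctan2(r[1],r[0]))+180,np.hypot(*r))
for c in ('side','top'):
    p,dd=eyes.snapshot(c)
    if c=='side': cv2.imwrite('pics/s3.png',cv2.resize(p[130:300,130:350],(660,510))[:,:,::-1])
    for n in ('driver_a_centre','pin_1_top'):
        for r in models.place_of(n,c)[:3]: print(c,n,np.round(r['xyz'],1),round(r['confidence'],2))
```

```text
5.0 [ 387.63742249 -333.70293837   85.32948174] [-1.79997860e+02 -4.13603047e-04  9.91738612e+01] [-0.53258684  0.8893534  -0.33113788] 19.971704146633574
98.09159480755952 50.70776883708876
side driver_a_centre [ 377.8 -284.4   55.3] 0.88
top driver_a_centre [ 378.  -282.    54.2] 0.45
```

View pics/s3.png

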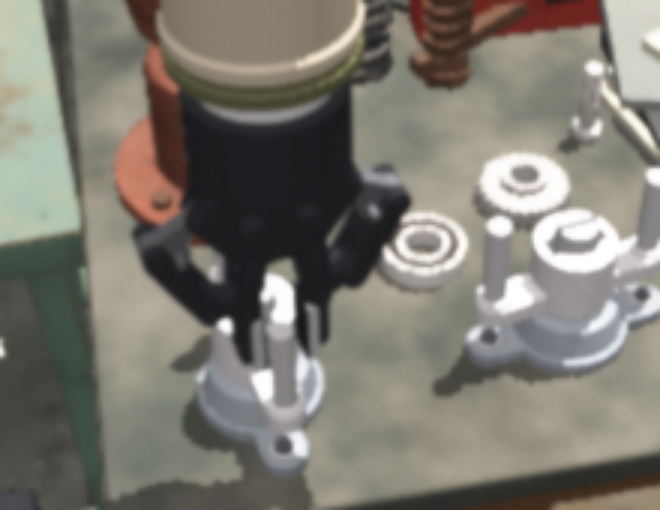

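The driver has dropped: its centre reads z of about 55 (home is 54), and its arm now lies over the ear at (285,445). I'll open the fingers and retract upward.

Call:
apply_moves(rows=[[0,0,0,0,0,0],[0,0,0,0,0,0],[0,0,0,0,0,0],[0,0,-5,0,0,0],[0,0,-15,0,0,0]], fingers=40)

```text
time: 5.92
tool_pos: [387.0, -333.3, 105.2]
tcp_rot: [-179.9, -0.1, 99.0]
ft_force: [0.1, 0.1, 0.5]
finger_gap: 40.3
grip_force: 0.0
```

Call:
apply_moves(rows=[[0,0,-25,0,0,0],[0,0,-25,0,0,0],[0,0,-25,0,0,0],[0,0,-25,0,0,0],[0,0,0,0,0,0]])

```text
time: 6.55
tool_pos: [388.8, -335.1, 209.0]
tcp_rot: [179.8, 0.3, 99.0]
ft_force: [-0.6, -0.1, -0.2]
finger_gap: 39.7
grip_force: 0.0
```

Run:
```python
from h import *
s=sense();print(s['time'],s['tool_pos'],s['ft_force'])
ims=[]
for c in ('side','wrist'):
    p,dd=eyes.snapshot(c);ims.append(cv2.resize(p,(400,300)) if c=='wrist' else cv2.resize(p[170:300,170:343],(400,300)))
    for n in ('driver_a_centre','pin_1_top','shaft_a_shoulder'):
        for r in models.place_of(n,c)[:3]: print(c,n,np.round(r['xyz'],1),round(r['confidence'],2))
cv2.imwrite('pics/f.png',np.hstack(ims)[:,:,::-1])
```

```text
6.55 [ 388.7857962  -335.10343788  208.99187551] [-0.59734737 -0.08544939 -0.2013773 ]
side driver_a_centre [ 380.1 -286.3   58.1] 0.92
side pin_1_top [ 370.8 -235.9  105. ] 0.97
side pin_1_top [ 379.4 -286.6   52.2] 0.68
side shaft_a_shoulder [ 379.6 -284.7   38.2] 0.74
wrist driver_a_centre [ 380.6 -286.    53.1] 0.84
wrist pin_1_top [ 368.1 -238.3  101.2] 0.83
wrist shaft_a_shoulder [ 382.8 -286.9   32.2] 0.85
```

View pics/f.png

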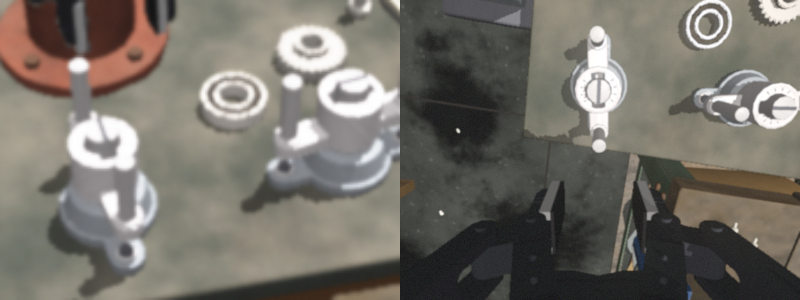

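The driver is home. In the wrist half (right), the arms run vertically through (600,90) in line with the shaft slot. The pin tops read z of about 103, against 104 when home, and the gripper is clear.

```bash
python3 -c "
from bench import job
print(job.hand_in())"
```

```text
the job is handed in; nothing more can be done
None
```

The high pin driver was turned about 34°, dropped over its keys onto the shoulder, and the job was handed in at about 7 s with the robot clear and driver b untouched; the hand-in gave no verdict.

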